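# Find the empty pigment jar by feel and slide it into the refill bay

## Robot

A 6-joint arm with a two-finger parallel gripper is mounted at the origin on the work surface. World frame = base frame: x ahead of the robot, y to its left, z up, the work surface at z = 0. Lengths are in m, angles in rad, forces in N, time in s.
With the tool pointing down it reaches from about 0.3 to 0.825 m from the base axis. Payload 5.4 kg.
Tool frame: the origin (TCP) lies on the centre line of the jaws, within the pads' length; the fingertips stand r.tcp_to_tips ahead of it and the grasp point (between the pads) is the TCP (r.tcp_to_tips is the distance from the TCP to the fingertips, in m); z points along the fingers, y is the line along which they close (so a half turn about z gives the same grasp; the last joint's range is limited). The gripper opens to 92 mm and grips with 3 to 60 N. Pads are 20 mm wide; open, the fingers measure 128 mm over their backs; the gripper's body (75 mm by 189 mm) begins 69 mm behind the grasp point.
Start: joints at [0.905, 0.158, 1.597, -0, 1.386, -0.21], TCP at [0.253, 0.516, 0.234] pointing down, gripper open.
Joint ranges: [-2.91, 2.91], [-0.94, 2.29], [0.18, 2.7], [-1.29, 4.43], [0.17, 2.64], [-3, 3]. Speed limits (rad/s): [2.57, 2.57, 3.14, 3.14, 3.14, 3.14].

## Interface

Orientations are given as a unit quaternion [x, y, z, w].
In Python, from bench import r gives the robot as it stands.
- The arm moves only by the tool arm_command, never from a script. Its argument "commands" is a list that holds one entry, the list of rows, each a list of 7 numbers: the closure, from -1 (fully open) to 1 (shut), then the shift along the tool's x, y, z in cm, then the turn, a rotation vector about the tool's x, y, z in degrees. In form: [[[jaw, tx, ty, tz, wx, wy, wz], ...]]. A call has 1 to 12 rows; each row shifts and turns the commanded pose from where the row before left it, along the tool's axes as they then stand; what a row does not reach is not made up. A row lasts 1/12 s, in which the tool goes at most 41.7 mm and 7.16 degrees, less where a joint would pass 70% of its speed; a pose out of reach is approached as far as the arm can. A call with a gripper value outside its range is refused whole. The fingers move at their own pace and stop on an object; "newtons" is the grip in N (left out, the last holds). Time passes only in rows, so rows that do not move let the fingers close. It gives the time, the measured TCP pose, the force, the opening and the grip force at its end, in the units of the state.
- r.observe(): the state, without advancing time (a new reading comes with each control period).
- r.capture(name): name is "scene" or "top"; returns (picture, depth): 384x512x3 uint8, red, green, blue; 384x512 float32, m along the optical axis (not along the pixel's ray), 0 where there is no reading.
- r.camera_params(name): a dict with "camera_matrix" (3x3 intrinsics, pixels), "cam_to_world" (4x4, takes a point from camera to world coordinates). Camera axes: x right, y down, z forward; pixel columns grow to the right and rows downward; lengths in m; the calibration is good to about 2 mm. A picture is of the moment at which its call begins. camera_params takes no time and is no camera call.
- r.close_job(): hands the job in; it is judged then, once.
The state is a dict: "t": time; "joint_positions": joint angles; "qd": joint speeds; "joint_torque": joint torques, N m; "ee_pos": TCP position; "orientation": TCP orientation; "wrist_force": force on the tool from outside, world axes, zero at the start; "wrist_torque": the same for the moment, N m; "width": finger opening in m; "grip_force": force on a finger pad.
Only numpy, scipy, OpenCV 4.12 (cv2) and the standard library are available. Lean on these libraries where they do the work, as an engineer would, in place of code of your own. Each camera call takes 0.05 s, during which the arm holds its last target. There are 200 camera calls.

## Task

One of the four pigment jars is empty: feel which by nudging them, then slide that one into the wooden bay, fully home against its back wall. The full ones are brimming, so keep every jar flat on the table, never lifted or tipped, and leave the full ones within 5 cm of their places. Leave the printing block, desk weight and brush rest where they lie.

Things in the scene. Friction and masses are not known exactly. Their poses are not given: they have to be found in the camera images.
- jar_a: rust-brown clay jar, lid sealed on: round, 76 mm across, 62 mm high, plus a round knob 24 to 26 mm across from 62 to 84 mm height. Origin: centre of underside, z up. Of four look-alikes one is empty (0.2 to 0.27 kg in all), three are full (0.58 to 0.74 kg); name and place do not tell which. Pushed 25 to 45 mm above the table it slides without tipping; a full one drags over twice as hard
- jar_b: rust-brown clay jar, lid sealed on: round, 76 mm across, 62 mm high, plus a round knob 24 to 26 mm across from 62 to 84 mm height. Origin: centre of underside, z up. Of four look-alikes one is empty (0.2 to 0.27 kg in all), three are full (0.58 to 0.74 kg); name and place do not tell which. Pushed 25 to 45 mm above the table it slides without tipping; a full one drags over twice as hard
- jar_c: rust-brown clay jar, lid sealed on: round, 76 mm across, 62 mm high, plus a round knob 24 to 26 mm across from 62 to 84 mm height. Origin: centre of underside, z up. Of four look-alikes one is empty (0.2 to 0.27 kg in all), three are full (0.58 to 0.74 kg); name and place do not tell which. Pushed 25 to 45 mm above the table it slides without tipping; a full one drags over twice as hard
- jar_d: rust-brown clay jar, lid sealed on: round, 76 mm across, 62 mm high, plus a round knob 24 to 26 mm across from 62 to 84 mm height. Origin: centre of underside, z up. Of four look-alikes one is empty (0.2 to 0.27 kg in all), three are full (0.58 to 0.74 kg); name and place do not tell which. Pushed 25 to 45 mm above the table it slides without tipping; a full one drags over twice as hard
- bay: fixed wooden bay on the table, left of the jars: three low walls 35 mm high, 10 mm thick, no floor, mouth towards its -y (towards the jars). Inside 120 mm wide (x -60 to 60 mm) and 110 mm deep, from the mouth at y = -55 mm to the back wall's face at y = +55 mm. Origin: middle of the inside, on the table; z up. A jar that is fully home has its centre at y = +17 mm
- block: carved cherry printing block 130 x 130 x 24 mm, loose, right of the jars; origin: centre of its underside
- weight: bronze desk weight bar 30 x 160 x 20 mm (long along its y), loose, right of the jars; origin: centre of its underside
- brush_rest: white porcelain brush rest 30 x 100 x 18 mm (long along its y), loose, left of the jars, beyond the bay; origin: centre of its underside
- table: the plank worktable, its top at height 0
There are look-alikes about, which are no part of the job. What is shaped like the jar_b but grey or purple is not meant.

How it is judged:
At the end, for the whole second after the job is handed in: The empty jar (it weighs on the table with under 4 N) stands in the bay, within 8 mm of the back wall; the three full jars (over 4 N) stand within 60 mm of where they began; all upright and at rest (((y of jar_a in the frame of bay between 0.009 and 0.025 m and x of jar_a in the frame of bay between -0.03 and 0.03 m and contact force between jar_a and table below 4 N) or (y of jar_b in the frame of bay between 0.009 and 0.025 m and x of jar_b in the frame of bay between -0.03 and 0.03 m and contact force between jar_b and table below 4 N) or (y of jar_c in the frame of bay between 0.009 and 0.025 m and x of jar_c in the frame of bay between -0.03 and 0.03 m and contact force between jar_c and table below 4 N) or (y of jar_d in the frame of bay between 0.009 and 0.025 m and x of jar_d in the frame of bay between -0.03 and 0.03 m and contact force between jar_d and table below 4 N)) and ((y of jar_a in the frame of bay between 0.009 and 0.025 m and x of jar_a in the frame of bay between -0.03 and 0.03 m and contact force between jar_a and table below 4 N) or (distance of jar_a from where it was at the start of the episode below 0.06 m and contact force between jar_a and table above 4 N)) and ((y of jar_b in the frame of bay between 0.009 and 0.025 m and x of jar_b in the frame of bay between -0.03 and 0.03 m and contact force between jar_b and table below 4 N) or (distance of jar_b from where it was at the start of the episode below 0.06 m and contact force between jar_b and table above 4 N)) and ((y of jar_c in the frame of bay between 0.009 and 0.025 m and x of jar_c in the frame of bay between -0.03 and 0.03 m and contact force between jar_c and table below 4 N) or (distance of jar_c from where it was at the start of the episode below 0.06 m and contact force between jar_c and table above 4 N)) and ((y of jar_d in the frame of bay between 0.009 and 0.025 m and x of jar_d in the frame of bay between -0.03 and 0.03 m and contact force between jar_d and table below 4 N) or (distance of jar_d from where it was at the start of the episode below 0.06 m and contact force between jar_d and table above 4 N)) and angle between each of jar_a, jar_b, jar_c, jar_d's own z axis and vertical below 0.08 rad and linear speed of each of jar_a, jar_b, jar_c, jar_d below 0.02 m/s); the robot touches nothing.
It fails at once if a jar is lifted or tipped (underside over 8 mm up, or over 14 degrees) (height (world z) of any of jar_a, jar_b, jar_c, jar_d above 0.008 m or angle between any of jar_a, jar_b, jar_c, jar_d's own z axis and vertical above 0.25 rad).
It fails at once if the block, weight or brush rest is moved over 15 mm (distance of any of block, weight, brush_rest from where it was at the start of the episode above 0.015 m).
It also fails if it takes over 72 s, if anything falls off the work surface, if the arm or the gripper's body presses on something with over 40 N, if the wrist force passes 120 N, or if a joint passes its speed limit or range.

## Working session

There is one attempt and no reset: what is moved stays moved. The work goes in short steps, Python scripts to look and compute and a tool call to move; the robot and the scene stay as the last step left them, time stands still between calls to the robot, and variables do not carry over. Pictures are saved under pics/ and viewed, at most 10 in all, crops included, and the job is handed in when it is done.

Besides the shell and the picture viewer there is one more tool, called after ">>>" by a JSON object that holds its "api" and its "payload", one argument or row to a line. arm_command: Moves the arm, as the interface text tells. Its arguments: {"type":"object","properties":{"commands":{"type":"array","items":{"type":"array","items":{"type":"array","items":{"type":"number"}}}},"newtons":{"type":"number"}},"required":["commands"]}

```bash
mkdir -p pics; ls; python3 - <<'E'
from bench import r
import cv2,numpy as np
np.set_printoptions(precision=4,suppress=True)
for n in("top","scene"):
    p,d=r.capture(n);cv2.imwrite(f"pics/{n}0.png",p[:,:,::-1]);np.save(f"pics/{n}0.npy",d)
    c=r.camera_params(n);print(n,c)
print(r.observe(),r.tcp_to_tips)
E
```

```text
pics
top {'camera_matrix': array([[420.2021,   0.    , 259.5418],
       [  0.    , 420.2021, 201.7575],
       [  0.    ,   0.    ,   1.    ]]), 'cam_to_world': array([[ 0.0261, -0.9941,  0.1055,  0.4881],
       [-0.9993, -0.0286, -0.0227,  0.0235],
       [ 0.0256, -0.1049, -0.9942,  1.2037],
       [ 0.    ,  0.    ,  0.    ,  1.    ]])}
scene {'camera_matrix': array([[359.1775,   0.    , 255.8559],
       [  0.    , 359.1775, 198.6798],
       [  0.    ,   0.    ,   1.    ]]), 'cam_to_world': array([[ 0.7628,  0.3924, -0.514 ,  1.1079],
       [ 0.6464, -0.4837,  0.5901, -0.5591],
       [-0.017 , -0.7824, -0.6226,  0.6369],
       [ 0.    ,  0.    ,  0.    ,  1.    ]])}
{'t': 0.1, 'joint_positions': array([ 0.9049,  0.159 ,  1.5981, -0.    ,  1.3862, -0.21  ]), 'qd': array([ 0.0014, -0.0033, -0.0033, -0.0006,  0.0011, -0.001 ]), 'joint_torque': array([  0.0001, -38.6506, -32.2961,   0.0704,   0.034 ,  -0.    ]), 'ee_pos': array([0.2528, 0.5159, 0.2327]), 'orientation': array([ 0.226 ,  0.9741, -0.0008, -0.0003]), 'wrist_force': array([-0.0676,  0.739 ,  0.1083]), 'wrist_torque': array([ 0.0959,  0.0077, -0.0597]), 'grip_force': 0.0, 'width': 0.0923506351940848} 0.019
```

View pics/top0.png

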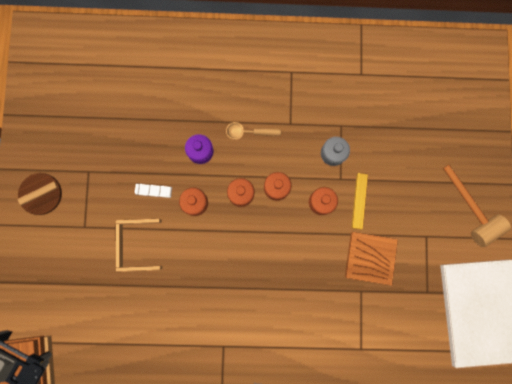

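View pics/scene0.png

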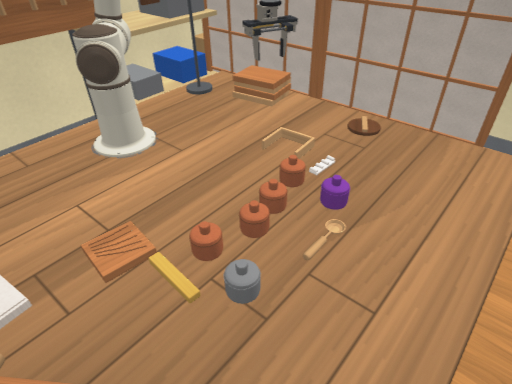

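Top view: four rust jars at (193,201), (240,192), (277,186) and (323,200). Purple (199,149) and grey (335,150) are look-alikes, so not meant. The bay spans (117-160, 219-271) with its mouth facing right (-y). The brush rest is at (153,191), the weight at (360,201) and the block at (372,259).
The scene view shows the same row: jars at (292,172), (273,196), (254,219) and (206,241).

```bash
cat > h.py <<'E'
import cv2,numpy as np
from bench import r
np.set_printoptions(precision=4,suppress=True)
C={n:r.camera_params(n) for n in("top","scene")}
def ray(n,u,v):
    K,T=C[n]["camera_matrix"],C[n]["cam_to_world"]
    d=T[:3,:3]@np.linalg.solve(K,[u,v,1.]);return T[:3,3],d
def plane(n,u,v,z):
    o,d=ray(n,u,v);return o+d*(z-o[2])/d[2]
def cloud(n,d):
    K,T=C[n]["camera_matrix"],C[n]["cam_to_world"];v,u=np.mgrid[:384,:512]
    P=np.stack([(u-K[0,2])/K[0,0]*d,(v-K[1,2])/K[1,1]*d,d],-1);return P@T[:3,:3].T+T[:3,3]
def rust(p):
    h=cv2.cvtColor(p,cv2.COLOR_RGB2HSV);m=cv2.inRange(h,(3,150,60),(9,255,255))
    return cv2.morphologyEx(m,cv2.MORPH_OPEN,np.ones((3,3)))
def jars(p,d,n="top"):
    P=cloud(n,d);m=(rust(p)>0)&(P[...,2]>.03)&(P[...,2]<.1)&(d>0)
    k,l,s,c=cv2.connectedComponentsWithStats(m.astype(np.uint8));out=[]
    for i in range(1,k):
        if s[i,4]<60: continue
        q=P[l==i];cap=q[(q[:,2]>.055)&(q[:,2]<.068)];kn=q[q[:,2]>.078]
        rc=cv2.minEnclosingCircle(cap[:,:2].astype(np.float32)) if len(cap)>3 else None
        out.append((c[i].round(1),s[i,4],rc,kn.mean(0) if len(kn) else None,q[:,2].max()))
    return out
E
python3 - <<'E'
from h import *
for n in("top","scene"):
    p=cv2.imread(f"pics/{n}0.png")[:,:,::-1];d=np.load(f"pics/{n}0.npy")
    print(n)
    for j in jars(p,d,n):print(j)
p=cv2.imread("pics/top0.png")[:,:,::-1];d=np.load("pics/top0.npy");P=cloud("top",d)
hsv=cv2.cvtColor(p,cv2.COLOR_RGB2HSV)
z=P[...,2]
print("table z",np.median(z[280:330,100:300]))
m=((z>.012)&(z<.12)).astype(np.uint8);k,l,s,c=cv2.connectedComponentsWithStats(m)
for i in range(1,k):
    if s[i,4]<40: continue
    q=P[l==i];rc=cv2.minAreaRect(q[:,:2].astype(np.float32))
    print(c[i].round(),s[i,4],np.percentile(q[:,2],[50,95]),rc)
big=cv2.resize(p[:,:,::-1][120:290,100:400],None,fx=2.6,fy=2.6,interpolation=cv2.INTER_CUBIC);cv2.imwrite("pics/crop.png",big)
E
```

```text
top
(array([278.8, 185.8]), np.int32(428), ((0.656804084777832, -0.05147387087345123), 0.03507538139820099), array([ 0.6585, -0.0508,  0.0827]), np.float64(0.08767835640961796))
(array([242.2, 191.9]), np.int32(441), ((0.6367076635360718, 0.05136658623814583), 0.036403633654117584), array([0.6374, 0.0508, 0.0821]), np.float64(0.08927478259641797))
(array([195.2, 201.1]), np.int32(431), ((0.6070986986160278, 0.17991630733013153), 0.03560855612158775), array([0.6081, 0.18  , 0.0826]), np.float64(0.08718236411822677))
(array([324.2, 200.5]), np.int32(483), ((0.6194204092025757, -0.17984841763973236), 0.03572186455130577), array([ 0.62  , -0.1807,  0.0826]), np.float64(0.08667850819087786))
scene
(array([297.5, 166.9]), np.int32(85), ((0.6285431981086731, 0.174774169921875), 0.023041345179080963), None, np.float64(0.06797217063123917))
(array([272.3, 191.4]), np.int32(150), ((0.6418523192405701, 0.04722418636083603), 0.03205990418791771), None, np.float64(0.06933383496325585))
(array([244.8, 212.2]), np.int32(93), ((0.6495887041091919, -0.06702843308448792), 0.024314826354384422), None, 
[... 2061 characters left out ...]
6)
[371. 258.] 2162 [0.0232 0.0269] ((0.4643264412879944, -0.32289931178092957), (0.13231639564037323, 0.13013942539691925), 82.24629974365234)
[480. 312.] 6550 [0.0229 0.0268] ((0.3202704191207886, -0.6362548470497131), (0.2817241847515106, 0.19821234047412872), 5.436079502105713)
[ 31. 344.] 607 [0.0766 0.099 ] ((0.20687414705753326, 0.6095722317695618), (0.047401946038007736, 0.10702529549598694), 8.146993637084961)
[ 12. 353.] 64 [0.0965 0.1   ] ((0.20611384510993958, 0.6101558208465576), (0.07407920062541962, 0.006690263282507658), 62.715171813964844)
[ 47. 375.] 195 [0.0241 0.0736] ((0.1393471211194992, 0.5519104599952698), (0.06645184755325317, 0.01340058259665966), 9.548837661743164)
```

View pics/crop.png

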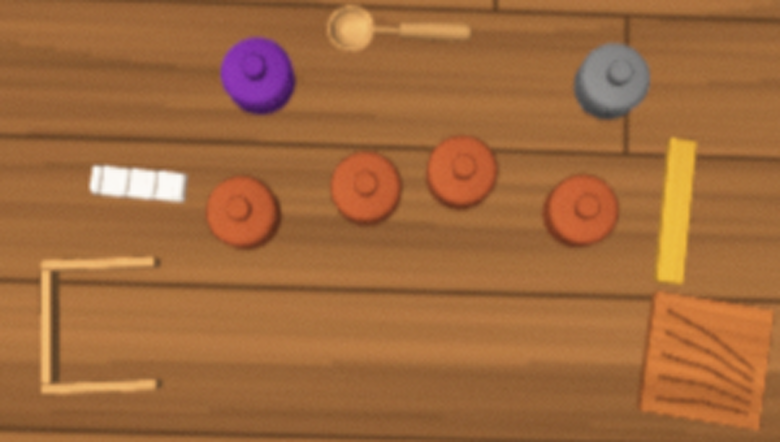

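The choice checks out in the crop: the four rust jars, not purple or grey. Their knob tops at 83 mm and lids at 60 mm match the description. First I turn the tool so that tool x = world +y and tool y = world +x, shut the jaws and get the bay's angle.

>>> {"api": "arm_command", "payload": {
  "commands": [
    [[1,0,0,0,0,0,7.1],[1,0,0,0,0,0,7.1],[1,0,0,0,0,0,7.1],[1,0,0,0,0,0,7.1],[1,0,0,0,0,0,7.1],[1,0,0,0,0,0,7.1],[1,0,0,0,0,0,7.1],[1,0,0,0,0,0,7.1],[1,0,0,0,0,0,7.1],[1,0,0,0,0,0,0]]
  ]
}}

```text
t: 0.93
ee_pos: [0.2529, 0.516, 0.2331]
orientation: [0.708, 0.706, -0.0, 0.0]
wrist_force: [-0.7, 0.3, 0.1]
width: 0.0272
grip_force: 0.0
```

```bash
python3 - <<'E'
from h import *
d=np.load("pics/top0.npy");P=cloud("top",d);z=P[...,2]
m=(z>.012)&(z<.12);m[:, :100]=0;m[:,175:]=0;m[:215]=0;m[280:]=0
q=P[m][:,:2].astype(np.float32);rc=cv2.minAreaRect(q);print(cv2.boxPoints(rc))
L=P[m&(z>.025)]
for nm,s in(("low x",L[(L[:,0]<.44)]),("high x",L[L[:,0]>.53]),("back",L[(L[:,1]>.365)&(L[:,0]>.44)&(L[:,0]<.53)])):
    vx,vy,x0,y0=cv2.fitLine(s[:,:2].astype(np.float32),cv2.DIST_HUBER,0,.01,.01).ravel();print(nm,len(s),np.degrees(np.arctan2(vy,vx)),x0,y0,np.ptp(s[:,1]),s[:,1].min())
# two-view height check, knob tops / bay by scene ray-depth
p=cv2.imread("pics/top0.png")[:,:,::-1];h=cv2.cvtColor(p,cv2.COLOR_RGB2HSV)
w=(h[...,1]<60)&(h[...,2]>150);w[:, :125]=0;w[:,180:]=0;w[:175]=0;w[:][205:]=0
print("rest",cv2.minAreaRect(P[w][:,:2].astype(np.float32)),np.median(z[w]))
# scene: rays of the knob tops seen there vs top positions
for xy in((.608,.181),(.638,.0506),(.658,-.0507),(.620,-.1805)):
    T=np.linalg.inv(C["scene"]["cam_to_world"]);c=T@[*xy,.084,1];u=C["scene"]["camera_matrix"]@c[:3]/c[2];print(u[:2])
E
```

```text
[[0.4115 0.3849]
 [0.4189 0.2654]
 [0.5588 0.2741]
 [0.5514 0.3935]]
low x 198 -88.66132 0.4204929 0.3296365 0.11962631184861944 0.265956023088728
high x 183 -84.366295 0.5483208 0.34113088 0.11810565305853482 0.2741859232033139
back 140 3.859028 0.4832912 0.38330385 0.014615394632298051 0.37646156915805074
rest ((0.5867049694061279, 0.17966778576374054), (0.36495059728622437, 0.057078808546066284), 66.61225891113281) 0.009122275077479092
[292.6998 156.5944]
[272.9715 180.9142]
[253.7347 202.8143]
[204.0411 224.1118]
```

>>> {"api": "arm_command", "payload": {
  "commands": [
    [[1,-2.8,2.35,0.8,0,0,0],[1,-2.8,2.35,0.8,0,0,0],[1,-2.8,2.35,0.8,0,0,0],[1,-2.8,2.35,0.8,0,0,0],[1,-2.8,2.35,0.8,0,0,0],[1,-2.8,2.35,0.8,0,0,0],[1,-2.8,2.35,0.8,0,0,0],[1,-2.8,2.35,0.8,0,0,0],[1,-2.8,2.35,0.8,0,0,0],[1,-2.8,2.35,0.8,0,0,0],[1,-2.8,2.35,0.8,0,0,0],[1,-2.7,2.35,0.8,0,0,0]]
  ]
}}

```text
t: 1.93
ee_pos: [0.5358, 0.1795, 0.137]
orientation: [0.706, 0.708, -0.0, -0.0]
wrist_force: [0.6, -0.6, -0.1]
width: 0.0006
grip_force: 0.0
```

>>> {"api": "arm_command", "payload": {
  "commands": [
    [[1,0,0,2,0,0,0],[1,0,0,2,0,0,0],[1,0,0,2,0,0,0],[1,0,0,2,0,0,0],[1,0,0,1.5,0,0,0],[1,0,0,0.4,0,0,0],[1,0,0,0,0,0,0],[1,0,0,0,0,0,0]]
  ]
}}

```text
t: 2.6
ee_pos: [0.5353, 0.1813, 0.0391]
orientation: [0.707, 0.708, 0.0, 0.0]
wrist_force: [0.4, 0.4, 0.4]
width: 0.0007
grip_force: 0.0
```

>>> {"api": "arm_command", "payload": {
  "commands": [
    [[1,0,0.5,0,0,0,0],[1,0,0.5,0,0,0,0],[1,0,0.3,0,0,0,0],[1,0,0.2,0,0,0,0]]
  ]
}}

```text
t: 2.93
ee_pos: [0.5514, 0.1812, 0.0395]
orientation: [0.707, 0.707, 0.001, 0.001]
wrist_force: [0.5, -0.7, 0.2]
width: 0.0006
grip_force: 0.0
```

>>> {"api": "arm_command", "payload": {
  "commands": [
    [[1,0,0.2,0,0,0,0],[1,0,0.2,0,0,0,0]]
  ]
}}

```text
t: 3.1
ee_pos: [0.5542, 0.1812, 0.0387]
orientation: [0.707, 0.707, -0.0, -0.0]
wrist_force: [-4.1, -0.3, 2.3]
width: 0.0006
grip_force: 2.3
```

>>> {"api": "arm_command", "payload": {
  "commands": [
    [[1,0,0.2,0,0,0,0],[1,0,0.2,0,0,0,0]]
  ]
}}

```text
t: 3.27
ee_pos: [0.5567, 0.1813, 0.0384]
orientation: [0.707, 0.707, -0.001, -0.001]
wrist_force: [-5.2, 0.3, 4.7]
width: 0.0003
grip_force: 3.2
```

>>> {"api": "arm_command", "payload": {
  "commands": [
    [[1,0,0.2,0,0,0,0]]
  ]
}}

```text
t: 3.35
ee_pos: [0.5587, 0.1814, 0.0385]
orientation: [0.707, 0.707, -0.001, -0.001]
wrist_force: [-5.9, 0.4, 4.3]
width: 0.0004
grip_force: 3.0
```

>>> {"api": "arm_command", "payload": {
  "commands": [
    [[1,0,0.2,0,0,0,0]]
  ]
}}

```text
t: 3.43
ee_pos: [0.5606, 0.1814, 0.0384]
orientation: [0.707, 0.707, -0.001, -0.001]
wrist_force: [-4.8, 0.2, 5.3]
width: 0.0007
grip_force: 3.0
```

>>> {"api": "arm_command", "payload": {
  "commands": [
    [[1,0,0.2,0,0,0,0]]
  ]
}}

```text
t: 3.52
ee_pos: [0.5627, 0.1814, 0.0385]
orientation: [0.707, 0.707, -0.001, -0.001]
wrist_force: [-5.6, -0.4, 4.5]
width: 0.0001
grip_force: 3.0
```

>>> {"api": "arm_command", "payload": {
  "commands": [
    [[1,0,0.2,0,0,0,0]]
  ]
}}

```text
t: 3.6
ee_pos: [0.5647, 0.1814, 0.0385]
orientation: [0.707, 0.707, -0.001, -0.001]
wrist_force: [-6.3, 0.6, 4.0]
width: 0.0008
grip_force: 3.0
```

>>> {"api": "arm_command", "payload": {
  "commands": [
    [[1,0,0.2,0,0,0,0]]
  ]
}}

```text
t: 3.68
ee_pos: [0.5667, 0.1814, 0.0385]
orientation: [0.707, 0.707, -0.001, -0.001]
wrist_force: [-5.7, 0.4, 4.7]
width: 0.0001
grip_force: 3.0
```

>>> {"api": "arm_command", "payload": {
  "commands": [
    [[1,0,-1.5,0,0,0,0],[1,0,-1.0,0.4,0,0,0],[1,-2.2,0,0,0,0,0],[1,-2.7,0,0,0,0,0],[1,-2.7,0,0,0,0,0],[1,-2.7,0.4,0,0,0,0],[1,-2.2,1.5,0,0,0,0],[1,-0.6,1.5,0,0,0,0],[1,0,0.5,0,0,0,0],[1,0,0,0,0,0,0],[1,0,0,0,0,0,0]]
  ]
}}

```text
t: 4.6
ee_pos: [0.5815, 0.0509, 0.0343]
orientation: [0.707, 0.707, -0.0, -0.0]
wrist_force: [0.1, -0.6, 0.5]
width: 0.0006
grip_force: 0.0
```

>>> {"api": "arm_command", "payload": {
  "commands": [
    [[1,0,0.2,0,0,0,0],[1,0,0.2,0,0,0,0],[1,0,0.2,0,0,0,0]]
  ]
}}

```text
t: 4.85
ee_pos: [0.5865, 0.051, 0.0341]
orientation: [0.707, 0.707, -0.001, -0.001]
wrist_force: [-3.9, 0.0, 1.3]
width: 0.0006
grip_force: 2.2
```

>>> {"api": "arm_command", "payload": {
  "commands": [
    [[1,0,0.2,0,0,0,0],[1,0,0.2,0,0,0,0]]
  ]
}}

```text
t: 5.02
ee_pos: [0.5913, 0.0506, 0.0342]
orientation: [0.707, 0.707, -0.001, -0.001]
wrist_force: [-2.9, -0.6, -1.9]
width: 0.0006
grip_force: 1.5
```

>>> {"api": "arm_command", "payload": {
  "commands": [
    [[1,0,0.2,0,0,0,0]]
  ]
}}

```text
t: 5.1
ee_pos: [0.5936, 0.0504, 0.0342]
orientation: [0.707, 0.707, -0.0, -0.0]
wrist_force: [-2.9, 0.6, -0.6]
width: 0.0002
grip_force: 1.4
```

>>> {"api": "arm_command", "payload": {
  "commands": [
    [[1,0,0.2,0,0,0,0]]
  ]
}}

```text
t: 5.18
ee_pos: [0.5958, 0.0503, 0.0343]
orientation: [0.707, 0.707, -0.0, -0.0]
wrist_force: [-3.0, -0.2, -0.3]
width: 0.0006
grip_force: 1.3
```

>>> {"api": "arm_command", "payload": {
  "commands": [
    [[1,0,0.2,0,0,0,0]]
  ]
}}

```text
t: 5.27
ee_pos: [0.598, 0.0502, 0.0343]
orientation: [0.707, 0.707, -0.0, -0.0]
wrist_force: [-2.8, 0.8, -1.1]
width: 0.0005
grip_force: 1.3
```

>>> {"api": "arm_command", "payload": {
  "commands": [
    [[1,0,0.2,0,0,0,0]]
  ]
}}

```text
t: 5.35
ee_pos: [0.6001, 0.0502, 0.0344]
orientation: [0.707, 0.707, -0.0, -0.0]
wrist_force: [-2.6, -1.1, -0.4]
width: 0.0005
grip_force: 1.2
```

>>> {"api": "arm_command", "payload": {
  "commands": [
    [[1,0,0.2,0,0,0,0]]
  ]
}}

```text
t: 5.43
ee_pos: [0.6021, 0.0502, 0.0345]
orientation: [0.707, 0.707, -0.0, -0.0]
wrist_force: [-1.8, -0.8, -0.3]
width: 0.0
grip_force: 1.2
```

>>> {"api": "arm_command", "payload": {
  "commands": [
    [[1,0,-1.5,0,0,0,0],[1,-0.5,-1.0,0,0,0,0],[1,-2.2,0,0,0,0,0],[1,-2.7,0,0,0,0,0],[1,-2.7,0.4,0,0,0,0],[1,-1.5,0.8,0,0,0,0],[1,-0.5,0.8,0,0,0,0],[1,0,0.4,0,0,0,0],[1,0,0,0,0,0,0],[1,0,0,0,0,0,0]]
  ]
}}

```text
t: 6.27
ee_pos: [0.6014, -0.0504, 0.0348]
orientation: [0.707, 0.707, 0.0, 0.0]
wrist_force: [-0.5, 0.1, -0.3]
width: 0.0004
grip_force: 0.0
```

>>> {"api": "arm_command", "payload": {
  "commands": [
    [[1,0,0.2,0,0,0,0],[1,0,0.2,0,0,0,0],[1,0,0.2,0,0,0,0]]
  ]
}}

```text
t: 6.52
ee_pos: [0.6066, -0.0502, 0.0344]
orientation: [0.707, 0.707, -0.0, -0.0]
wrist_force: [-2.0, -0.2, -0.3]
width: 0.0003
grip_force: 0.8
```

>>> {"api": "arm_command", "payload": {
  "commands": [
    [[1,0,0.2,0,0,0,0],[1,0,0.2,0,0,0,0]]
  ]
}}

```text
t: 6.68
ee_pos: [0.6108, -0.0506, 0.0345]
orientation: [0.707, 0.707, -0.0, -0.0]
wrist_force: [-1.6, 0.4, -0.8]
width: 0.0005
grip_force: 0.6
```

>>> {"api": "arm_command", "payload": {
  "commands": [
    [[1,0,0.2,0,0,0,0]]
  ]
}}

```text
t: 6.77
ee_pos: [0.613, -0.0507, 0.0345]
orientation: [0.707, 0.707, -0.0, -0.0]
wrist_force: [-1.6, -0.4, 0.1]
width: 0.0005
grip_force: 0.6
```

>>> {"api": "arm_command", "payload": {
  "commands": [
    [[1,0,0.2,0,0,0,0]]
  ]
}}

```text
t: 6.85
ee_pos: [0.6151, -0.0508, 0.0345]
orientation: [0.707, 0.707, -0.0, -0.0]
wrist_force: [-1.2, -0.2, -0.1]
width: 0.0003
grip_force: 0.6
```

>>> {"api": "arm_command", "payload": {
  "commands": [
    [[1,0,0.2,0,0,0,0]]
  ]
}}

```text
t: 6.93
ee_pos: [0.6171, -0.0508, 0.0345]
orientation: [0.707, 0.707, -0.0, -0.0]
wrist_force: [-1.1, -0.1, -0.3]
width: 0.0004
grip_force: 0.5
```

>>> {"api": "arm_command", "payload": {
  "commands": [
    [[1,0,0.2,0,0,0,0]]
  ]
}}

```text
t: 7.02
ee_pos: [0.6191, -0.0508, 0.0345]
orientation: [0.707, 0.707, -0.0, -0.0]
wrist_force: [-1.8, 0.5, -0.9]
width: 0.0005
grip_force: 0.5
```

>>> {"api": "arm_command", "payload": {
  "commands": [
    [[1,0,0.2,0,0,0,0]]
  ]
}}

```text
t: 7.1
ee_pos: [0.6211, -0.0508, 0.0345]
orientation: [0.707, 0.707, -0.0, -0.0]
wrist_force: [-1.6, -0.3, 0.2]
width: 0.0005
grip_force: 0.5
```

>>> {"api": "arm_command", "payload": {
  "commands": [
    [[1,0,-2,0,0,0,0],[1,0,-2.5,0,0,0,0],[1,-2.2,-2.5,0,0,0,0],[1,-3,-0.4,0,0,0,0],[1,-3,0,0,0,0,0],[1,-3,0.3,0,0,0,0],[1,-1.3,0.6,0,0,0,0],[1,-0.5,0.6,0,0,0,0],[1,0,0,0,0,0,0],[1,0,0,0,0,0,0]]
  ]
}}

```text
t: 7.93
ee_pos: [0.5623, -0.1802, 0.0346]
orientation: [0.707, 0.707, 0.0, -0.0]
wrist_force: [-0.4, 0.5, 0.4]
width: 0.0001
grip_force: 0.0
```

>>> {"api": "arm_command", "payload": {
  "commands": [
    [[1,0,0.2,0,0,0,0],[1,0,0.2,0,0,0,0],[1,0,0.2,0,0,0,0]]
  ]
}}

```text
t: 8.18
ee_pos: [0.5671, -0.1795, 0.0342]
orientation: [0.707, 0.708, -0.001, -0.001]
wrist_force: [-4.9, 0.1, 2.0]
width: 0.0003
grip_force: 2.3
```

>>> {"api": "arm_command", "payload": {
  "commands": [
    [[1,0,0.2,0,0,0,0],[1,0,0.2,0,0,0,0]]
  ]
}}

```text
t: 8.35
ee_pos: [0.5713, -0.1802, 0.0343]
orientation: [0.707, 0.707, -0.0, -0.001]
wrist_force: [-3.3, 0.1, 0.5]
width: 0.0002
grip_force: 1.8
```

>>> {"api": "arm_command", "payload": {
  "commands": [
    [[1,0,0.2,0,0,0,0]]
  ]
}}

```text
t: 8.43
ee_pos: [0.5736, -0.1804, 0.0343]
orientation: [0.707, 0.707, -0.0, -0.001]
wrist_force: [-3.2, -0.3, 0.5]
width: 0.0006
grip_force: 1.6
```

>>> {"api": "arm_command", "payload": {
  "commands": [
    [[1,0,0.2,0,0,0,0]]
  ]
}}

```text
t: 8.52
ee_pos: [0.5758, -0.1806, 0.0343]
orientation: [0.707, 0.707, -0.0, -0.0]
wrist_force: [-2.8, 0.1, 0.1]
width: 0.0002
grip_force: 1.6
```

>>> {"api": "arm_command", "payload": {
  "commands": [
    [[1,0,0.2,0,0,0,0]]
  ]
}}

```text
t: 8.6
ee_pos: [0.5779, -0.1807, 0.0343]
orientation: [0.707, 0.707, -0.0, -0.0]
wrist_force: [-3.2, -0.7, -0.3]
width: 0.0004
grip_force: 1.5
```

>>> {"api": "arm_command", "payload": {
  "commands": [
    [[1,0,0.2,0,0,0,0]]
  ]
}}

```text
t: 8.68
ee_pos: [0.58, -0.1808, 0.0344]
orientation: [0.707, 0.707, -0.0, -0.0]
wrist_force: [-2.7, -0.5, -0.3]
width: 0.0005
grip_force: 1.4
```

J3 is the empty one: it drags at about 1.5 N, the others at 2.8 to 5.7 N. I retreat, open the jaws and look again.

>>> {"api": "arm_command", "payload": {
  "commands": [
    [[1,0,-2,0,0,0,0],[1,0,-2,-2,0,0,0],[-1,0,0,-3,0,0,0],[-1,0,0,-3,0,0,0],[-1,0,0,-3,0,0,0],[-1,0,0,-1,0,0,0],[-1,0,0,0,0,0,0],[-1,0,0,0,0,0,0]]
  ]
}}

```text
t: 9.35
ee_pos: [0.5404, -0.1809, 0.1545]
orientation: [0.707, 0.707, 0.0, 0.001]
wrist_force: [-0.7, 0.3, -1.1]
width: 0.0386
grip_force: 0.0
```

```bash
python3 - <<'E'
from h import *
p,d=r.capture("top");cv2.imwrite("pics/top1.png",p[:,:,::-1])
for j in jars(p,d):print(j)
print(r.observe()["ee_pos"],r.observe()["width"])
E
```

```text
(array([278.9, 179.6]), np.int32(440), ((0.6739811301231384, -0.0513128787279129), 0.035527948290109634), array([ 0.6761, -0.0503,  0.0827]), np.float64(0.08674929960985822))
(array([242.3, 185.6]), np.int32(456), ((0.6544079184532166, 0.049862317740917206), 0.03553064912557602), array([0.6561, 0.0507, 0.0827]), np.float64(0.08835128763476496))
(array([319.4, 195.9]), np.int32(245), ((0.6321287155151367, -0.17049160599708557), 0.03498804196715355), array([ 0.6319, -0.1753,  0.0819]), np.float64(0.08766510505496594))
(array([195.4, 196.5]), np.int32(449), ((0.6201934218406677, 0.17886455357074738), 0.03489285707473755), array([0.6207, 0.1799, 0.0827]), np.float64(0.08992182249733949))
[ 0.5395 -0.1804  0.153 ] 0.04226490242092268
```

>>> {"api": "arm_command", "payload": {
  "commands": [
    [[-1,2,2,0,0,0,0],[-1,2.2,2.2,0,0,0,0],[-1,2.2,2.2,0,0,0,0],[-1,2.2,2.3,0,0,0,0],[-1,2.2,2.3,0,0,0,0],[-1,1.6,1.7,0,0,0,0],[-1,0.6,0.9,0,0,0,0],[-1,0,0,0,0,0,0],[-1,0,0,0,0,0,0],[-1,0,0,0,0,0,0]]
  ]
}}

```text
t: 10.23
ee_pos: [0.6747, -0.0513, 0.1528]
orientation: [0.707, 0.707, -0.001, -0.001]
wrist_force: [0.3, -1.0, -0.1]
width: 0.0917
grip_force: 0.0
```

>>> {"api": "arm_command", "payload": {
  "commands": [
    [[-1,0.05,0.1,2,0,0,0],[-1,0,0,2.5,0,0,0],[-1,0,0,2.5,0,0,0],[-1,0,0,1.5,0,0,0],[-1,0,0,0.8,0,0,0],[-1,0,0,0,0,0,0],[-1,0,0,0,0,0,0]]
  ]
}}

```text
t: 10.82
ee_pos: [0.6771, -0.0508, 0.0622]
orientation: [0.707, 0.707, 0.0, 0.0]
wrist_force: [0.1, 0.5, 0.4]
width: 0.0922
grip_force: 0.0
```

>>> {"api": "arm_command", "payload": {
  "commands": [
    [[-0.6,0,0,0,0,0,0],[-0.65,0,0,0,0,0,0],[-0.7,0,0,0,0,0,0],[-0.7,0,0,0,0,0,0],[-0.7,0,0,0,0,0,0]]
  ],
  "newtons": 5
}}

```text
t: 11.23
ee_pos: [0.6773, -0.0504, 0.0622]
orientation: [0.707, 0.707, 0.0, 0.0]
wrist_force: [-0.3, -0.1, 0.1]
width: 0.0784
grip_force: 0.1
```

>>> {"api": "arm_command", "payload": {
  "commands": [
    [[-0.4,0,0,0,0,0,0],[-0.4,0,0,0,0,0,0],[-0.4,0,0,0,0,0,0],[-0.4,0,0,0,0,0,0]]
  ],
  "newtons": 5
}}

```text
t: 11.57
ee_pos: [0.677, -0.0503, 0.0619]
orientation: [0.707, 0.707, 0.0, 0.0]
wrist_force: [-1.9, -0.1, 3.2]
width: 0.0755
grip_force: 5.0
```

>>> {"api": "arm_command", "payload": {
  "commands": [
    [[-0.4,0,-0.5,0,0,0,0],[-0.4,0,-1,0,0,0,0],[-0.4,0,-1.5,0,0,0,0],[-0.4,0,-1.5,0,0,0,0],[-0.4,0,-1.5,0,0,0,0],[-0.4,0,-1.5,0,0,0,0],[-0.4,0,-1.5,0,0,0,0],[-0.4,0,-1.5,0,0,0,0],[-0.4,0,-1.3,0,0,0,0],[-0.4,0,-0.8,0,0,0,0],[-0.4,0,-0.4,0,0,0,0],[-0.4,0,0,0,0,0,0]]
  ]
}}

```text
t: 12.57
ee_pos: [0.5463, -0.0504, 0.0618]
orientation: [0.707, 0.707, -0.0, -0.0]
wrist_force: [-3.4, -0.5, 3.7]
width: 0.0752
grip_force: 5.0
```

```bash
python3 - <<'E'
from h import *
p,d=r.capture("scene");cv2.imwrite("pics/s1.png",p[:,:,::-1]);print(r.observe()["ee_pos"])
E
```

```text
[ 0.5463 -0.0503  0.0617]
```

View pics/s1.png

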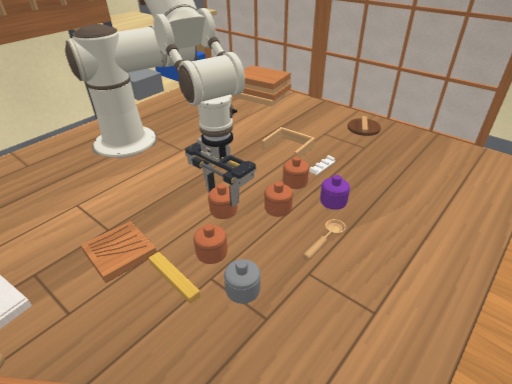

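The held jar at (223,200) stands upright between the fingers; the others are undisturbed. On to the mouth.

>>> {"api": "arm_command", "payload": {
  "commands": [
    [[-0.4,0.5,-0.3,0,0,0,0],[-0.4,1.2,-0.7,0,0,0,0],[-0.4,1.8,-0.8,0,0,0,0],[-0.4,2,-0.8,0,0,0,0],[-0.4,2,-0.8,0,0,0,0],[-0.4,2,-0.8,0,0,0,0],[-0.4,2,-0.6,0,0,0,0],[-0.4,2,-0.3,0,0,0,0],[-0.4,2,-0.2,0,0,0,0],[-0.4,2,0,0,0,0,0],[-0.4,2,0,0,0,0,0],[-0.4,2,0,0,0,0,0]]
  ]
}}

```text
t: 13.62
ee_pos: [0.4934, 0.1662, 0.0616]
orientation: [0.707, 0.707, -0.0, 0.0]
wrist_force: [-0.3, -2.1, 3.0]
width: 0.0752
grip_force: 5.0
```

>>> {"api": "arm_command", "payload": {
  "commands": [
    [[-0.4,1.6,0,0,0,0,0],[-0.4,1,0,0,0,0,0],[-0.4,0.5,0,0,0,0,0],[-0.4,0,0,0,0,0,-1.8],[-0.4,0,0,0,0,0,-1.8],[-0.4,0,0,0,0,0,0],[-0.4,0,0,0,0,0,0]]
  ]
}}

```text
t: 14.2
ee_pos: [0.4938, 0.1962, 0.0616]
orientation: [0.685, 0.728, 0.0, -0.0]
wrist_force: [-0.5, 3.4, 2.2]
width: 0.075
grip_force: 5.0
```

```bash
python3 - <<'E'
from h import *
p,d=r.capture("top");cv2.imwrite("pics/top2.png",cv2.resize(p[120:300,80:280,::-1],None,fx=3,fy=3));o=r.observe();print(o["ee_pos"],o["orientation"],o["width"])
B=np.array([.4853,.3245]);a=np.radians(3.6);R=np.array([[np.cos(a),-np.sin(a)],[np.sin(a),np.cos(a)]])
print("in bay",R.T@(o["ee_pos"][:2]-B))
for j in jars(p,d):print(j)
E
```

```text
[0.4939 0.1961 0.0616] [ 0.6852  0.7284  0.0003 -0.0004] 0.07513559110052803
in bay [ 0.0005 -0.1287]
(array([242.3, 185.5]), np.int32(435), ((0.655007004737854, 0.05017641559243202), 0.035953275859355927), array([0.656 , 0.0503, 0.0823]), np.float64(0.0870911844970963))
(array([324.9, 195.9]), np.int32(436), ((0.6334320902824402, -0.18027591705322266), 0.03565628081560135), array([ 0.6339, -0.1806,  0.0835]), np.float64(0.08770188136620427))
(array([195.6, 195.9]), np.int32(420), ((0.6211368441581726, 0.1787331998348236), 0.03510348126292229), array([0.6202, 0.1799, 0.0827]), np.float64(0.08851967587414045))
```

View pics/top2.png

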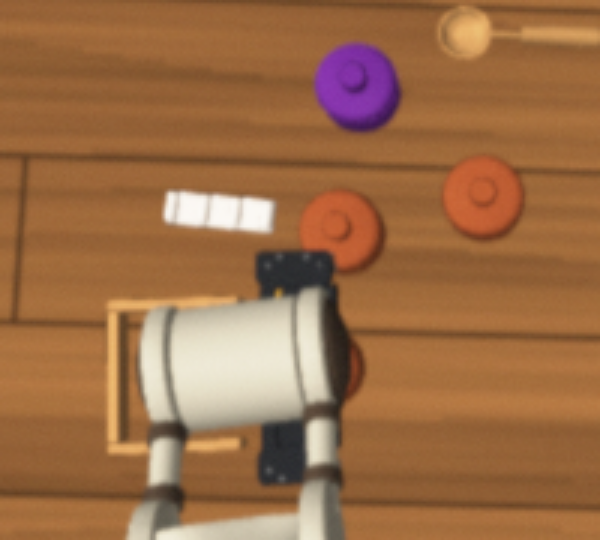

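Picture: the jar is held before the bay mouth at crop pixel (340,370), on the bay's centre line; the full jars are clear. Sliding it in.

>>> {"api": "arm_command", "payload": {
  "commands": [
    [[-0.4,0.5,0,0,0,0,0],[-0.4,1.1,0,0,0,0,0],[-0.4,1.5,0,0,0,0,0],[-0.4,1.5,0,0,0,0,0],[-0.4,1.5,0,0,0,0,0],[-0.4,1.5,0,0,0,0,0],[-0.4,1.5,0,0,0,0,0],[-0.4,1.4,0,0,0,0,0],[-0.4,1.2,0,0,0,0,0],[-0.4,0.9,0,0,0,0,0],[-0.4,0.5,0,0,0,0,0],[-0.4,0.3,0,0,0,0,0]]
  ]
}}

```text
t: 15.25
ee_pos: [0.4855, 0.33, 0.0615]
orientation: [0.684, 0.729, -0.0, 0.0]
wrist_force: [0.1, -3.6, 3.8]
width: 0.0754
grip_force: 5.0
```

>>> {"api": "arm_command", "payload": {
  "commands": [
    [[-0.4,0.3,0,0,0,0,0],[-0.4,0.2,0,0,0,0,0],[-0.4,0.2,0,0,0,0,0],[-0.4,0.1,0,0,0,0,0],[-0.4,0.1,0,0,0,0,0]]
  ]
}}

```text
t: 15.67
ee_pos: [0.4851, 0.3383, 0.0615]
orientation: [0.685, 0.729, -0.0, -0.0]
wrist_force: [0.3, -2.3, 2.4]
width: 0.0754
grip_force: 5.0
```

>>> {"api": "arm_command", "payload": {
  "commands": [
    [[-0.4,0.1,0,0,0,0,0],[-0.4,0.1,0,0,0,0,0]]
  ]
}}

```text
t: 15.83
ee_pos: [0.4849, 0.3404, 0.0615]
orientation: [0.685, 0.729, -0.0, -0.0]
wrist_force: [-0.3, -2.7, 2.4]
width: 0.0757
grip_force: 5.0
```

>>> {"api": "arm_command", "payload": {
  "commands": [
    [[-0.4,0.1,0,0,0,0,0],[-0.4,0.1,0,0,0,0,0]]
  ]
}}

```text
t: 16.0
ee_pos: [0.4848, 0.3425, 0.0616]
orientation: [0.685, 0.729, -0.0, -0.0]
wrist_force: [-0.2, -2.8, 2.6]
width: 0.0754
grip_force: 5.0
```

>>> {"api": "arm_command", "payload": {
  "commands": [
    [[-0.4,0.1,0,0,0,0,0],[-0.4,0.1,0,0,0,0,0]]
  ]
}}

```text
t: 16.17
ee_pos: [0.4848, 0.344, 0.0616]
orientation: [0.685, 0.729, -0.0, 0.001]
wrist_force: [1.1, -5.0, 2.8]
width: 0.0751
grip_force: 5.0
```

>>> {"api": "arm_command", "payload": {
  "commands": [
    [[-0.4,0.1,0,0,0,0,0],[-0.4,0.1,0,0,0,0,0]]
  ]
}}

```text
t: 16.33
ee_pos: [0.4855, 0.3458, 0.0616]
orientation: [0.685, 0.729, 0.0, 0.001]
wrist_force: [4.1, -5.6, 1.3]
width: 0.0747
grip_force: 5.0
```

The back wall was felt at y≈0.343, within 2 mm of the predicted 0.3415. Releasing.

>>> {"api": "arm_command", "payload": {
  "commands": [
    [[-0.65,0,0,0,0,0,0],[-0.7,0,0,0,0,0,0],[-0.8,0,0,0,0,0,0],[-0.8,0,0,0,0,0,0],[-0.8,0,0,-0.5,0,0,0],[-0.9,0,0,-1,0,0,0],[-1,0,0,-2,0,0,0],[-1,0,0,-3,0,0,0],[-1,0,0,-3.5,0,0,0]]
  ]
}}

```text
t: 17.08
ee_pos: [0.4833, 0.346, 0.1618]
orientation: [0.685, 0.729, -0.001, -0.001]
wrist_force: [0.4, 0.6, 0.6]
width: 0.0922
grip_force: 0.0
```

>>> {"api": "arm_command", "payload": {
  "commands": [
    [[-1,-2,-2,-2,0,0,0],[-1,-3,-2,0,0,0,0],[-1,-3,-2,0,0,0,0],[-1,-3,-2,0,0,0,0],[-1,-3,-2,0,0,0,0],[-1,-3,-1,0,0,0,0],[-1,-3,0,0,0,0,0],[-1,-2,0,0,0,0,0],[-1,-1,0,0,0,0,0],[-1,0,0,0,0,0,0],[-1,0,0,0,0,0,0]]
  ]
}}

```text
t: 18.0
ee_pos: [0.3895, 0.11, 0.1824]
orientation: [0.685, 0.728, 0.001, 0.0]
wrist_force: [0.4, 0.6, -0.4]
width: 0.092
grip_force: 0.0
```

```bash
python3 - <<'E'
from h import *
p,d=r.capture("top");cv2.imwrite("pics/top3.png",cv2.resize(p[:,:,::-1],None,fx=1.5,fy=1.5))
B=np.array([.4853,.3245]);a=np.radians(3.6);R=np.array([[np.cos(a),-np.sin(a)],[np.sin(a),np.cos(a)]])
for j in jars(p,d):print(j, R.T@(j[3][:2]-B) if j[3] is not None else 0)
o=r.observe();print(o["t"],o["ee_pos"],o["wrist_force"])
E
```

```text
(array([242.8, 185.7]), np.int32(416), ((0.6540824174880981, 0.04998619854450226), 0.03474528342485428), array([0.6561, 0.0503, 0.0826]), np.float64(0.08954874975340865)) [ 0.1532 -0.2844]
(array([194.9, 196.5]), np.int32(476), ((0.6200352907180786, 0.17910891771316528), 0.03567512705922127), array([0.621 , 0.1804, 0.0828]), np.float64(0.08732021881616348)) [ 0.1264 -0.1523]
(array([324.4, 195.9]), np.int32(432), ((0.6335132122039795, -0.17972755432128906), 0.035895444452762604), array([ 0.6345, -0.1803,  0.0829]), np.float64(0.0886212923648626)) [ 0.1172 -0.5132]
(array([133.5, 244.3]), np.int32(505), ((0.4848519563674927, 0.3393275737762451), 0.03590043634176254), array([0.4865, 0.3415, 0.0825]), np.float64(0.08665007156275006)) [0.0023 0.0169]
18.05 [0.3894 0.1104 0.1822] [0.1274 0.6892 0.5282]
```

View pics/top3.png

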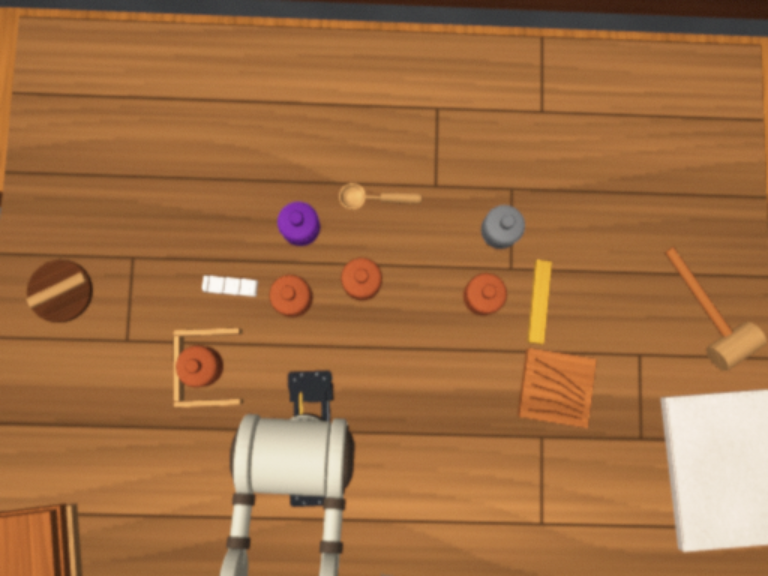

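The picture shows the empty jar at (197,366), against the bay's back wall (x 2 mm, y 17 mm in the bay's frame). The full jars have moved by less than 2 cm, the other things lie where they were and the arm is clear.

```bash
python3 -c "
from bench import r
print(r.close_job())"
```

```text
the job is handed in; nothing more can be done
None
```

I handed the job in with the empty jar (third from the left in the first top view) fully home against the bay's back wall; the last picture showed the three full jars upright within 2 cm of their places, and no verdict came back.

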